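# Turn the port board round and hold a spring clip gaping over its edge

### The arm

A 6-joint arm with a two-finger parallel gripper is mounted at the origin on the work surface. World frame = base frame: x ahead of the robot, y to its left, z up, the work surface at z = 0. Lengths are in mm, angles in degrees, forces in N, time in s.
With the tool pointing down it reaches from about 300 to 850 mm from the base axis. Payload 4.2 kg.
Tool frame: the origin (TCP) lies midway between the tips of the shut fingers; the grasp point (between the pads) lies pinch_z behind it (pinch_z is the distance from the TCP to the grasp point, in mm); z points along the fingers, y is the line along which they close (so a half turn about z gives the same grasp; the last joint's range is limited). The gripper opens to 91 mm and grips with 3 to 60 N. Pads are 32 mm wide; open, the fingers measure 118 mm over their backs; the gripper's body (76 mm by 178 mm) begins 60 mm behind the grasp point.
Start: joints at [67.781, 18.312, 89.639, -0, 72.044, -1.146], TCP at [206.752, 536.56, 213.976] pointing down, gripper open.
Joint ranges: [-177.97, 177.97], [-48.28, 115.42], [12.27, 149.76], [-77.06, 257.06], [2.81, 150.46], [-146.56, 146.56]. Speed limits (degrees/s): [147.25, 147.25, 180, 180, 180, 180].

### API

Orientations are given as [roll, pitch, yaw] about the fixed x, y, z axes, in that order (R = Rz(yaw) Ry(pitch) Rx(roll)).
In Python, from workcell import state, grab_frame, job_done, masks_of, landmark_of, pinch_z gives the robot as it stands. The module is installed in compiled form; this text tells all that it offers.
- The arm moves only by the tool move_arm, never from a script. Its argument "plan" is a list of rows, each an object of numbers: "x", "y", "z": the shift along the tool's x, y, z in mm; "rx", "ry", "rz": the turn, a rotation vector about the tool's x, y, z in rad. A call has 1 to 10 rows; each row shifts and turns the commanded pose from where the row before left it, along the tool's axes as they then stand; what a row does not reach is not made up. A row lasts 1/10 s, in which the tool goes at most 50 mm and 8.59 degrees, less where a joint would pass 70% of its speed; a pose out of reach is approached as far as the arm can. A call is refused whole if a number of a shift passes 50 or a number of a turn 0.15, either way. A call with a gripper value outside its range is refused whole. "grip" is the opening, from 0 (shut) to 1 (fully open), set as the call begins (left out, the last holds). The fingers move at their own pace and stop on an object; "squeeze" is the grip in N (left out, the last holds). Time passes only in rows, so rows that do not move let the fingers close. It gives the time, the measured TCP pose, the force, the opening and the grip force at its end, in the units of the state.
- state(): the state, without advancing time (a new reading comes with each control period).
- grab_frame(name): name is "scene" or "top" or "wrist"; returns a dict with "img" (480x640x3 uint8, red, green, blue), "z_map" (480x640 float32, mm along the optical axis (not along the pixel's ray), 0 where there is no reading), "fx", "fy", "cx", "cy" (pixels), "dist" ([k1, k2, p1, p2, k3] as OpenCV has them; the pictures are not rectified), "rvec" (rotation vector, rad) and "tvec" (3), from world to camera coordinates, as OpenCV has them. Camera axes: x right, y down, z forward; pixel columns grow to the right and rows downward; lengths in mm; the calibration is good to about 2 mm. A picture is of the moment at which its call begins.
- job_done(): hands the job in; it is judged then, once.
Trained networks look in the newest picture that a camera, given by its name, has taken for a name from the list of things; names that differ only in an ending like _2 or _b are one class to them, and where a whole thing is asked for, a point or a joint stands for the part that bears it (a point fixed in the world has none). Each returns a list of dicts, best first, with "p" (0 to 1); they miss things now and then, are a little off and sometimes report something else, mostly with a low value. They report only what shows in the picture. A call takes as long as a camera call. They do not tell look-alikes from the thing itself.
- masks_of(camera, label): "pixels" (480x640 bool, what is visible of it) and "box" ([centre column, centre row, width, height] in pixels, round what is visible of it).
- landmark_of(camera, label): "point" ([column, row] in pixels: a listed point, or the origin of a listed thing).
The state is a dict: "time_s": time; "qpos": joint angles; "qvel": joint speeds; "effort": joint torques, N m; "ee_pos": TCP position; "ee_rot": TCP orientation; "force": force on the tool from outside, world axes, zero at the start; "torque": the same for the moment, N m; "gripper_width": finger opening in mm; "gripper_force": force on a finger pad.
Only numpy, scipy, OpenCV 4.12 (cv2) and the standard library are available. Lean on these libraries where they do the work, as an engineer would, in place of code of your own. Each camera call takes 0.05 s, during which the arm holds its last target. There are 200 camera calls.

### The job

The router's port board stands in its slotted stand with its jacks facing the robot's right: lift it out, turn it round so that the jacks face the robot's left, put it back fully home and let go. Then take the spring clip off its parking plate, squeeze it wide open and bring it, square to the board and never biting it, down over the middle of either bare stretch of the board's top edge beside the jacks, until the edge is about halfway up between the jaws. Finish while holding it there, squeezed wide open with its jaws clear of the board, ready for a label plate to be slipped in, and leave the other things on the desk alone.

Things in the scene. Friction and masses are not known exactly. Their poses are not given: they have to be found in the camera images.
- stand: Fixed grey slotted stand, 80 (x) x 206 (y) x 32 mm high; origin: centre of its underside. The slot runs along y at x = 0: floor at height 6 mm, walls 5.6 mm apart up to 24 mm, flaring to 13 mm apart at 32 mm; end stops 194 mm apart. Its x points roughly to the robot's left (world +y).
- board: Loose green circuit board, 0.2 kg, upright in the slot: 180 wide (y), 95 tall (z), 4 mm thick (x -2 to 2). Origin: middle of its bottom edge. A metal row of four jacks on its -x face: x -20 to -2, y -30 to 30, z 78 to 95 mm (flush with the top edge): 22 mm thick there, the place to grip. Starts with the stand's yaw (jacks to the robot's right); turned round it differs by pi.
- jacks (a point): Middle of the top of the jack row: board frame (-11, 0, 95) mm.
- edge_a (a point): Middle of one bare stretch of the board's top edge: board frame (0, +60, 95) mm. The stretch is 60 mm long, from y = 30 to 90 mm.
- edge_b (a point): Middle of the other bare stretch: board frame (0, -60, 95) mm.
- rack: Dark steel parking plate, fixed: foot 90 (x) x 100 (y) x 8 mm with an upright plate in the middle, 4 mm thick (x), 80 mm wide (y), top edge at height 72 mm. Origin: centre of its underside.
- clip: Loose steel spring clip, 70 g, tails up, biting the parking plate's edge. Origin: on the hinge, a 10 mm barrel along y, 12 mm above that edge; z up, jaws and tails open along x. Jaws 40 wide (y), ending 32 mm below the origin (29 when open, lips then 26 apart). Tails 30 wide (y), up to 37 mm above the origin, 45 mm over their outsides parked, 17 and parallel fully squeezed.
- clip_lips (a point): Midway between the jaw lips: clip frame (0, 0, -30) mm.
- clip_jaw_a (a joint): Angle of each jaw (both move alike), rad: -0.065 shut on nothing, 0 shut on a 4 mm edge, 0.36 wide open at its stop. Pinching the tails together along the clip's x opens it; the spring always shuts it. Each tail needs about 5 N at first, 10 N at full opening: squeeze with about 20 N.
- usb_stick: Bystander: USB stick, 58 x 17 x 8 mm, loose, lying on the desk; origin at the centre of its underside. Leave alone.
- mouse: Bystander: computer mouse, 100 x 58 x 33 mm, loose, lying on the desk; origin at the centre of its underside. Leave alone.
- screwdriver: Bystander: small screwdriver, 170 mm long, loose, lying on the desk; origin at the centre of its underside. Leave alone.
- adapter: Bystander: plug-in power adapter, 50 x 75 x 30 mm, loose, lying on the desk; origin at the centre of its underside. Leave alone.
- screw_jar: Bystander: glass jar of radius 24 and height 60 mm, loose, lying on the desk; origin at the centre of its underside. Leave alone.
- tape: Bystander: empty tape core, diameter 90, height 19 mm, loose, lying on the desk; origin at the centre of its underside. Leave alone.
- stapler: Bystander: stapler, 34 x 120 x 40 mm, loose, lying on the desk; origin at the centre of its underside. Leave alone.
Things that resemble listed ones, but are neither listed nor needed, are in the scene too. What is shaped like the board but brown or pink is not meant.

How it is judged (in metres and radians):
On the way, in this order (a step that is already met when the one before it is completed fails the run):
1. the board is lifted clear of its slot (z of board in the frame of stand above 0.034 m), for 0.1 s.
2. the board is fully home in the slot again, jacks to the robot's left, and let go (z of board in the frame of stand below 0.009 m and x of board in the frame of stand between -0.006 and 0.006 m and y of board in the frame of stand between -0.012 and 0.012 m and angle between board's own z axis and vertical below 0.13 rad and angle between the y axis of board and the y axis of stand, either way round below 0.1 rad and x of jacks in the frame of stand above 0.003 m and contact force between the fingers and board below 0.2 N), for 0.2 s.
3. the clip is off its parking plate (distance between clip and rack above 0.125 m), for 0.1 s.
At the end, for the whole second after the job is handed in: Board home (3 mm of the slot floor, 12 along it, 0.13 rad upright), jacks to the robot's left. Fingers hold the clip open over 0.27 rad, square (0.2) and upright (0.25 rad), within 15 mm along and 8 mm across of a bare stretch's middle, clip_lips 7 to 22 mm below the edge, not touching, still (z of board in the frame of stand below 0.009 m and x of board in the frame of stand between -0.006 and 0.006 m and y of board in the frame of stand between -0.012 and 0.012 m and angle between board's own z axis and vertical below 0.13 rad and angle between the y axis of board and the y axis of stand, either way round below 0.1 rad and x of jacks in the frame of stand above 0.003 m and value of joint clip_jaw_a above 0.27 rad and (y of clip_lips in the frame of edge_a between -0.015 and 0.015 m or y of clip_lips in the frame of edge_b between -0.015 and 0.015 m) and x of clip_lips in the frame of board between -0.008 and 0.008 m and z of clip_lips in the frame of board between 0.073 and 0.088 m and angle between the y axis of clip and the y axis of board, either way round below 0.2 rad and angle between clip's own z axis and vertical below 0.25 rad and contact force between clip and board below 0.5 N and contact force between the fingers and clip above 3 N and linear speed of clip below 0.02 m/s); the arm keeps its last pose, push and grip.
It fails at once if the clip bites the board (contact force between clip and board above 4 N and value of joint clip_jaw_a below 0.12 rad).
It fails at once if another thing on the desk is disturbed (moved over 30 mm) (distance of any of usb_stick, mouse, screwdriver, adapter, screw_jar, tape, stapler from where it was at the start of the episode above 0.03 m).
It also fails if it takes over 64 s, if anything falls off the work surface, if the arm or the gripper's body presses on something with over 40 N, if the wrist force passes 120 N, or if a joint passes its speed limit or range.

## Working session

There is one attempt and no reset: what is moved stays moved. The work goes in short steps, Python scripts to look and compute and a tool call to move; the robot and the scene stay as the last step left them, time stands still between calls to the robot, and variables do not carry over. Pictures are saved under pics/ and viewed, at most 10 in all, crops included, and the job is handed in when it is done.

Besides the shell and the picture viewer there is one more tool, called after "Emit:" by a JSON object that holds its "api" and its "payload", one argument or row to a line. move_arm: Moves the arm, as the interface text tells. Its arguments: {"type":"object","properties":{"plan":{"type":"array","items":{"type":"object","properties":{"x":{"type":"number"},"y":{"type":"number"},"z":{"type":"number"},"rx":{"type":"number"},"ry":{"type":"number"},"rz":{"type":"number"}}}},"grip":{"type":"number"},"squeeze":{"type":"number"}},"required":["plan"]}

```bash
mkdir -p pics
cat > h.py <<'E'
import numpy as np,cv2
from workcell import *
from scipy.spatial.transform import Rotation as R
def cam(n):
    f=grab_frame(n); f['K']=np.array([[f['fx'],0,f['cx']],[0,f['fy'],f['cy']],[0,0,1.]]); f['R']=cv2.Rodrigues(np.array(f['rvec'],float))[0]; f['t']=np.array(f['tvec'],float).reshape(3); f['d']=np.array(f['dist'],float); return f
def rays(f,uv):
    p=cv2.undistortPoints(np.array(uv,float).reshape(-1,1,2),f['K'],f['d']).reshape(-1,2)
    return np.c_[p,np.ones(len(p))]
def world(f,uv,z): # z depth
    return (rays(f,uv)*np.array(z).reshape(-1,1)-f['t'])@f['R']
def atheight(f,uv,h):
    d=rays(f,uv)@f['R']; c=-f['R'].T@f['t']; return c+d*((h-c[2])/d[:,2])[:,None]
def cloud(f,mask):
    v,u=np.nonzero(mask&(f['z_map']>0)); return world(f,np.c_[u,v],f['z_map'][v,u])
def proj(f,P): return cv2.projectPoints(np.array(P,float).reshape(-1,3),np.array(f['rvec'],float),f['t'],f['K'],f['d'])[0].reshape(-1,2)
def save(n,img): cv2.imwrite('pics/'+n,img[:,:,::-1])
E
python3 - <<'E'
from h import *
print(state(),pinch_z)
for n in ['scene','top']:
    f=cam(n); save(n+'.png',f['img'])
    for l in ['stand','board','rack','clip','usb_stick','mouse','screwdriver','adapter','screw_jar','tape','stapler']:
        for m in masks_of(n,l):
            c=cloud(f,m['pixels']); 
            print(n,l,round(m['p'],2),np.round(m['box']),np.round(np.percentile(c,[2,50,98],axis=0)).tolist() if len(c) else '')
    for l in ['jacks','edge_a','edge_b','clip','clip_lips','stand']:
        print(n,l,[(np.round(x['point']),round(x['p'],2)) for x in landmark_of(n,l)])
E
```

```text
{'time_s': 0.0, 'qpos': array([ 6.77798556e+01,  1.83511643e+01,  8.97066424e+01, -1.25605591e-03,
        7.20447279e+01, -1.14540518e+00]), 'qvel': array([-0.01974183, -0.0013137 ,  0.07212557, -0.15370242,  0.0996449 ,
       -0.06410674]), 'effort': array([-2.78956995e-04, -4.12468493e+01, -2.31963712e+01,  7.27287331e-02,
        4.57354845e-02, -1.58072667e-04]), 'ee_pos': array([206.5681186 , 536.06283516, 213.12347263]), 'ee_rot': array([-1.79897462e+02, -8.55691543e-04,  1.58925648e+02]), 'force': array([-0.06247814,  0.62181011,  0.38483832]), 'torque': array([ 0.02637407,  0.07930358, -0.00901652]), 'gripper_force': 0.0, 'gripper_width': 91.27963913029512} 18.8
scene stand 0.96 [360. 253.  78.  69.] [[439.0, 132.0, 5.0], [551.0, 153.0, 16.0], [641.0, 194.0, 38.0]]
scene board 0.95 [297. 155.  69.  38.] [[120.0, 238.0, 7.0], [209.0, 285.0, 19.0], [289.0, 339.0, 30.0]]
scene board 0.88 [359. 238.  56.  60.] [[455.0, 148.0, 31.0], [552.0, 167.0, 81.0], [628.0, 173.0, 106.0]]
scene board 0.87 [385. 164.  41.  51.] [[307.0, 364.0, 3.0], [386.0, 435.0, 18.0], [467.0, 517.0, 31.0
[... 3922 characters left out ...]
0]]
top stapler 0.87 [217. 169.  44.  21.] [[666.0, 287.0, 7.0], [685.0, 342.0, 34.0], [705.0, 395.0, 43.0]]
top jacks [(array([252., 341.]), 0.9), (array([191., 293.]), 0.79), (array([281., 219.]), 0.67)]
top edge_a [(array([253., 369.]), 0.92), (array([276., 196.]), 0.89), (array([202., 274.]), 0.85), (array([279., 245.]), 0.76), (array([242., 324.]), 0.73), (array([171., 306.]), 0.73)]
top edge_b [(array([253., 369.]), 0.92), (array([276., 196.]), 0.89), (array([202., 274.]), 0.85), (array([279., 245.]), 0.76), (array([242., 324.]), 0.73), (array([171., 306.]), 0.73)]
top clip [(array([440., 230.]), 0.48)]
top clip_lips [(array([439., 229.]), 0.78)]
top stand [(array([274., 225.]), 0.95)]
```

Run:
```python
from h import *
f=cam('scene'); c=cam('top')
a=cv2.resize(f['img'][130:420,180:480],None,fx=1.33,fy=1.33); b=cv2.resize(c['img'][120:390,140:500],None,fx=1.11,fy=1.11)
s=np.zeros((390,800,3),np.uint8); s[:a.shape[0],:a.shape[1]]=a; s[:b.shape[0],400:400+b.shape[1]]=b; save('both.png',s)
```

```text
(no output)
```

View pics/both.png

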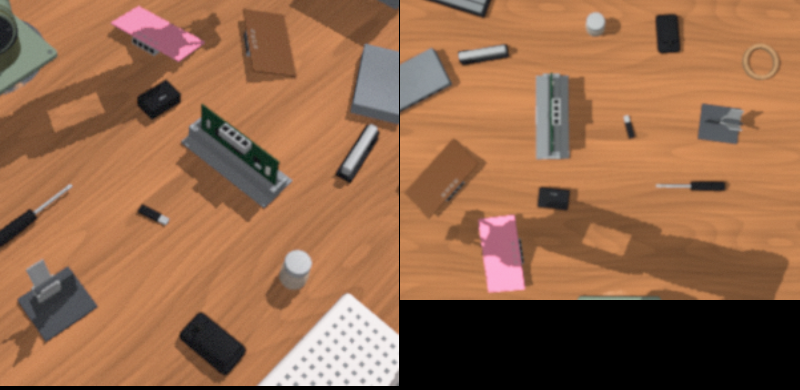

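The pictures show the green board in the grey stand at top (281,219) / scene (359,238). The look-alikes are the pink board at top (231,350) and the brown board at top (180,280), both lying flat, so I choose the green one. The clip is on the rack at top (440,228). I'll check the choice in one close wrist crop.

```bash
cat >> h.py <<'E'
def rows(tgt,yaw,s=None,last=None):
    """rows (tool axes) from pose to tgt: assumes pointing down. prints total world dx and tool shift"""
    s=s or state(); r=R.from_euler('xyz',s['ee_rot'],degrees=True)
    g=R.from_euler('xyz',[180,0,yaw],degrees=True)
    print('pos',np.round(s['ee_pos'],1),'rot',np.round(s['ee_rot'],2),'tool shift now',np.round(r.inv().apply(np.array(tgt)-s['ee_pos']),1),'shift in goal axes',np.round(g.inv().apply(np.array(tgt)-s['ee_pos']),1),'rotvec',np.round((r.inv()*g).as_rotvec(),4))
E
python3 - <<'E'
from h import *
for n in ['scene','top']:
    f=cam(n)
    m=[m for m in masks_of(n,'board') if abs(np.median(cloud(f,m['pixels']),axis=0)-[548,164,90]).max()<30]
    c=cloud(f,m[0]['pixels']); c=c[(c[:,2]>95)]
    (vx,vy,x,y)=cv2.fitLine(c[:,:2].astype(np.float32),cv2.DIST_HUBER,0,.01,.01).ravel(); print(n,'board line',vx,vy,x,y,c.min(0),c.max(0))
    pts=[(276,196),(279,245),(281,219)] if n=='top' else [(341,215),(376,242),(354,231)]
    print(atheight(f,pts,101).round(1))
    m=masks_of(n,'stand')[0]; c=cloud(f,m['pixels']); c=c[(c[:,2]<45)]
    print('stand rect',cv2.minAreaRect(c[c[:,2]>25][:,:2].astype(np.float32)))
    m=masks_of(n,'rack')[0]; c=cloud(f,m['pixels']); print('rack rect',cv2.minAreaRect(c[c[:,2]<20][:,:2].astype(np.float32)))
    m=masks_of(n,'clip')[0]; c=cloud(f,m['pixels']); c=c[c[:,2]>60];print('clip rect',cv2.minAreaRect(c[:,:2].astype(np.float32)), c.max(0))
rows([545,161,270],180)
E
```

```text
scene board line 0.99835014 0.05741898 556.20654 163.4885 [452.99701597 145.12170492  95.00175654] [630.39420717 172.35261847 109.84326504]
[[481.1 167.5 101. ]
 [590.8 168.9 101. ]
 [534.6 155.4 101. ]]
stand rect ((538.4069213867188, 171.53640747070312), (208.02743530273438, 41.64020538330078), 1.8331215381622314)
rack rect ((527.0068359375, -242.61952209472656), (102.09465789794922, 96.65481567382812), 83.52349090576172)Traceback (most recent call last):
  File "<stdin>", line 12, in <module>
IndexError: list index out of range
```

Emit:
{"api": "move_arm", "payload": {
  "plan": [
    {"x":-41,"y":-21,"z":-6},
    {"x":-41,"y":-21,"z":-6},
    {"x":-41,"y":-21,"z":-6},
    {"x":-41,"y":-21,"z":-6},
    {"x":-41,"y":-21,"z":-6},
    {"x":-41,"y":-21,"z":-6},
    {"x":-41,"y":-21,"z":-6},
    {"x":-41,"y":-21,"z":-6},
    {"x":-41,"y":-21,"z":-6},
    {"x":-41,"y":-21,"z":-6}
  ],
  "grip": 1
}}

```text
schema error: expected keys x, y, z, rx, ry, rz
```

Emit:
{"api": "move_arm", "payload": {
  "plan": [
    {"x":-36,"y":-21,"rz":-0.1},
    {"rz":-0.1},
    {"rz":-0.1},
    {"rz":-0.1},
    {}
  ]
}}

```text
schema error: expected keys x, y, z, rx, ry, rz
```

Run:
```python
from h import *
s=state();print(s['ee_pos'],s['ee_rot'],s['qpos'],s['time_s'])
f=cam('wrist'); save('w1.png',f['img'])
print(-f['R'].T@f['t'])
for m in masks_of('wrist','board'):
    print('b',m['p'],m['box'])
for l in ['jacks','edge_a','stand']:
    h=101 if l!='stand' else 0
    print(l,[(x['point'],round(x['p'],2),atheight(f,x['point'],h).round(1)) for x in landmark_of('wrist',l)])
g=f['img'].astype(int); z=f['z_map']
v,u=np.nonzero(z>0); P=world(f,np.c_[u,v],z[v,u]); print(P.min(0),P.max(0))
roi=(abs(P[:,0]-545)<110)&(abs(P[:,1]-165)<60)
Q=P[roi]
for lo,hi in [(94,108),(26,40)]:
    q=Q[(Q[:,2]>lo)&(Q[:,2]<hi)]; print(lo,len(q),cv2.minAreaRect(q[:,:2].astype(np.float32)),np.median(q[:,2]))
```

```text
[206.74106654 536.55175099 213.99359658] [ 1.79994010e+02 -1.51738359e-03  1.58926893e+02] [ 6.77806726e+01  1.83096808e+01  8.96396770e+01  1.72070750e-03
  7.20446837e+01 -1.14675019e+00] 2.15
[130.25097382 565.65082012 383.65754989]
b 0.82 [294.5, 385.7, 135.3, 141.4]
b 0.58 [75.2, 273.0, 150.5, 157.6]
jacks [([32.6, 320.7], 0.9, array([[191.1, 317.2, 101. ]])), ([245.9, 383.4], 0.58, array([[298.7, 442.2, 101. ]]))]
edge_a [([264.0, 343.1], 0.98, array([[271. , 469.5, 101. ]])), ([233.4, 437.5], 0.94, array([[342.1, 412. , 101. ]]))]
stand []
[-43.20276335 203.08430285  -4.79744589] [502.59896893 832.75714965 330.97270481]
94 0 ((0.0, 0.0), (0.0, 0.0), 0.0) nan
26 0 ((0.0, 0.0), (0.0, 0.0), 0.0) nan
  return _methods._mean(a, axis=axis, dtype=dtype,
  ret = ret.dtype.type(ret / rcount)
```

View pics/w1.png

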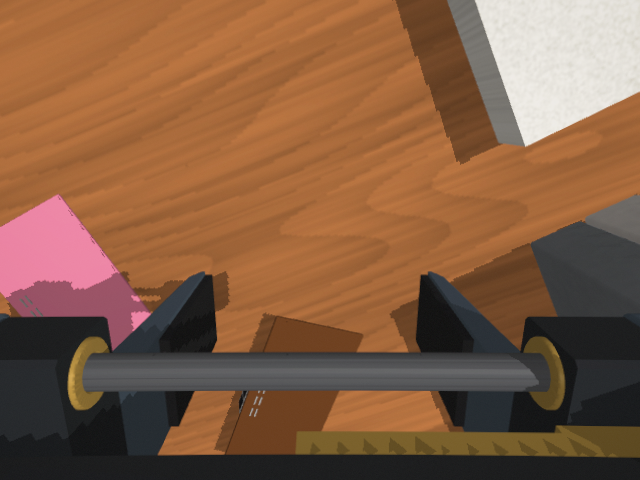

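The move was refused because each row needs all six keys. The wrist view therefore still shows the start pose: pink board at left (60,260), brown board at (290,380).

Emit:
{"api": "move_arm", "payload": {
  "plan": [
    {"x":-41,"y":-21,"z":-6,"rx":0,"ry":0,"rz":0},
    {"x":-41,"y":-21,"z":-6,"rx":0,"ry":0,"rz":0},
    {"x":-41,"y":-21,"z":-6,"rx":0,"ry":0,"rz":0},
    {"x":-41,"y":-21,"z":-6,"rx":0,"ry":0,"rz":0},
    {"x":-41,"y":-21,"z":-6,"rx":0,"ry":0,"rz":0},
    {"x":-41,"y":-21,"z":-6,"rx":0,"ry":0,"rz":0},
    {"x":-41,"y":-21,"z":-6,"rx":0,"ry":0,"rz":0},
    {"x":-41,"y":-21,"z":-6,"rx":0,"ry":0,"rz":0},
    {"x":-41,"y":-21,"z":-6,"rx":0,"ry":0,"rz":0},
    {"x":-41,"y":-21,"z":-6,"rx":0,"ry":0,"rz":0}
  ],
  "grip": 1
}}

```text
time_s: 3.4
ee_pos: [514.8, 191.5, 274.4]
ee_rot: [180.0, 0.0, 158.9]
force: [0.5, -0.2, -0.3]
gripper_width: 91.3
gripper_force: 0.0
```

Emit:
{"api": "move_arm", "payload": {
  "plan": [
    {"x":-36,"y":-21,"z":0,"rx":0,"ry":0,"rz":-0.1},
    {"x":0,"y":0,"z":0,"rx":0,"ry":0,"rz":-0.1},
    {"x":0,"y":0,"z":0,"rx":0,"ry":0,"rz":-0.1},
    {"x":0,"y":0,"z":0,"rx":0,"ry":0,"rz":-0.1},
    {"x":0,"y":0,"z":0,"rx":0,"ry":0,"rz":0}
  ]
}}

```text
time_s: 3.9
ee_pos: [539.9, 160.4, 273.9]
ee_rot: [180.0, -0.0, -178.2]
force: [-0.2, 1.0, 0.1]
gripper_width: 91.1
gripper_force: 0.0
```

Run:
```python
from h import *
s=state();print(s['ee_pos'],s['ee_rot'],s['qpos'],s['time_s'])
f=cam('wrist'); save('w2.png',f['img'])
print(-f['R'].T@f['t'])
for m in masks_of('wrist','board'):
    print('b',m['p'],m['box'])
for l in ['jacks','edge_a','stand']:
    h=101 if l!='stand' else 0
    print(l,[(x['point'],round(x['p'],2),atheight(f,x['point'],h).round(1)) for x in landmark_of('wrist',l)])
z=f['z_map']
v,u=np.nonzero(z>0); P=world(f,np.c_[u,v],z[v,u]); print(P.min(0),P.max(0))
roi=(abs(P[:,0]-545)<110)&(abs(P[:,1]-165)<60)
Q=P[roi]
for lo,hi in [(94,108),(26,40)]:
    q=Q[(Q[:,2]>lo)&(Q[:,2]<hi)]; print(lo,len(q),q.min(0),q.max(0),cv2.minAreaRect(q[:,:2].astype(np.float32)),np.median(q[:,2]))
```

```text
[539.94560767 160.44579522 273.90951943] [ 1.79994788e+02 -1.14202983e-03 -1.78189709e+02] [ 1.53763906e+01  1.54664392e+01  8.50798184e+01  5.42636457e-03
  7.94536301e+01 -7.64348933e+01] 3.9
[457.98777386 157.31686809 443.58541768]
b 0.94 [314.2, 212.9, 36.3, 207.8]
b 0.85 [577.1, 75.6, 120.3, 151.0]
b 0.69 [231.9, 406.9, 48.6, 34.3]
b 0.34 [503.1, 330.1, 39.3, 37.9]
jacks [([309.2, 223.4], 0.81, array([[544.9, 155. , 101. ]])), ([588.3, 4.2], 0.68, array([[375.5, 352.5, 101. ]]))]
edge_a [([326.8, 148.6], 0.83, array([[482.4, 167.5, 101. ]])), ([544.6, 57.5], 0.67, array([[411. , 328.5, 101. ]])), ([322.3, 287.7], 0.61, array([[603.6, 168.3, 101. ]]))]
stand [([322.6, 193.6], 0.71, array([[537. , 167.9,   0. ]]))]
[ 347.2706238  -201.28083626   -4.80781767] [885.33201823 514.92317901 390.66509087]
94 2467 [453.64771054 145.60934601  94.02147489] [632.23350477 170.17311254 102.10771965] ((543.1978759765625, 157.2436981201172), (178.63616943359375, 22.352073669433594), 1.514257788658142) 99.57901949796076
26 5033 [437.04009749 149.12129901  26.00734202] [642.96225174 193.37656045  39.89045857] ((540.1885986328125, 171.43714904785156), (205.59536743164062, 40.43717956542969), 1.178101897239685) 30.788051197434214
```

View pics/w2.png

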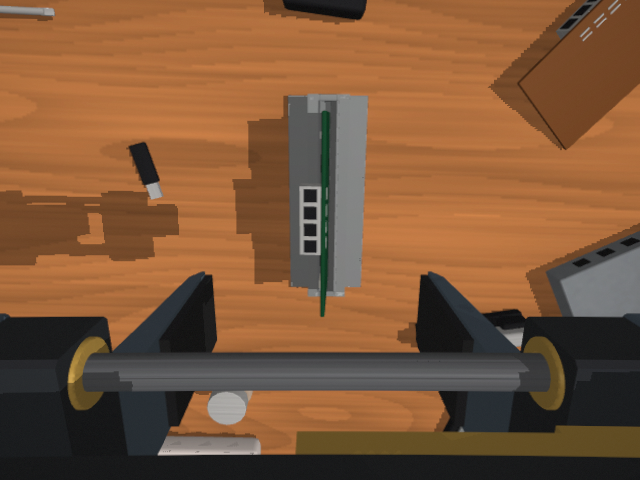

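The close view confirms the green board, with its jacks at left (310,220), which is world -y. Next I'll measure the slot line and the board's lean from the depth.

Run:
```python
from h import *
f=cam('wrist'); z=f['z_map']
v,u=np.nonzero(z>0); P=world(f,np.c_[u,v],z[v,u])
Q=P[(abs(P[:,0]-540)<112)&(abs(P[:,1]-170)<55)&(P[:,2]<115)]
for x0 in [440,448,470,500,580,600,620,638]:
    q=Q[abs(Q[:,0]-x0)<3]; r=[]
    for y in range(118,222,3):
        k=q[abs(q[:,1]-y)<1.5]; r.append(f"{y}:{np.median(k[:,2]):.0f}" if len(k) else f"{y}:-")
    print(x0,' '.join(r))
# board top edge per x
for x0 in range(460,632,10):
    q=Q[(abs(Q[:,0]-x0)<3)&(Q[:,2]>92)]
    if len(q): print(x0,q[:,1].min().round(1),q[:,1].max().round(1),q[:,2].max().round(1),end=' | ')
```

```text
440 118:-1 121:-1 124:-1 127:-1 130:5 133:4 136:4 139:5 142:5 145:5 148:5 151:31 154:31 157:31 160:31 163:31 166:31 169:31 172:31 175:31 178:31 181:31 184:31 187:31 190:31 193:5 196:5 199:5 202:5 205:5 208:5 211:-1 214:-1 217:-0 220:-1
448 118:-1 121:-1 124:-1 127:-1 130:5 133:5 136:5 139:5 142:5 145:5 148:5 151:31 154:31 157:31 160:31 163:28 166:23 169:5 172:23 175:28 178:30 181:31 184:31 187:31 190:31 193:5 196:5 199:5 202:5 205:5 208:5 211:-1 214:-1 217:-1 220:-1
470 118:-1 121:-1 124:-1 127:-1 130:4 133:5 136:5 139:5 142:5 145:5 148:5 151:31 154:31 157:31 160:31 163:99 166:99 169:53 172:23 175:28 178:30 181:31 184:31 187:31 190:31 193:5 196:5 199:5 202:5 205:5 208:5 211:-0 214:-1 217:-1 220:-1
500 118:-1 121:-1 124:-1 127:-1 130:1 133:5 136:5 139:5 142:5 145:5 148:5 151:31 154:31 157:31 160:31 163:98 166:100 169:69 172:14 175:26 178:30 181:31 184:31 187:31 190:31 193:5 196:5 199:5 202:5 205:5 208:5 211:5 214:-1 217:-1 220:-1
580 118:-1 121:-2 124:-1 127:-1 130:-1 133:5 136:5 139:5 142:5 145:- 148:- 151:- 154:- 157:- 160:- 163:- 166:100 169:99 172:56 175:17 178:27 181:30 184:31 18
[... 516 characters left out ...]
5 208:5 211:5 214:0 217:-1 220:-1
638 118:-1 121:-0 124:-1 127:-1 130:-1 133:-1 136:5 139:5 142:5 145:4 148:5 151:5 154:18 157:31 160:31 163:31 166:31 169:31 172:- 175:27 178:29 181:31 184:31 187:31 190:31 193:31 196:5 199:5 202:5 205:5 208:5 211:5 214:2 217:-1 220:-1
460 162.3 165.7 102.1 | 470 162.7 166.1 100.9 | 480 163.0 166.5 101.6 | 490 162.7 166.9 101.8 | 500 162.9 167.4 101.2 | 510 158.5 166.8 100.6 | 520 146.1 167.2 101.9 | 530 146.2 167.5 102.3 | 540 146.5 167.9 101.9 | 550 146.6 168.3 101.6 | 560 146.8 169.7 101.6 | 570 147.1 169.1 101.9 | 580 165.7 169.5 102.0 | 590 166.0 169.8 101.0 | 600 166.4 169.3 101.4 | 610 165.9 169.6 101.2 | 620 166.2 170.0 100.8 | 630 166.6 170.3 100.7 |
```

Emit:
{"api": "move_arm", "payload": {
  "plan": [
    {"x":-3,"y":1.8,"z":30,"rx":0,"ry":0,"rz":0.006},
    {"x":0,"y":0,"z":45,"rx":0,"ry":0,"rz":0},
    {"x":0,"y":0,"z":45,"rx":0,"ry":0,"rz":0},
    {"x":0,"y":0,"z":40,"rx":0,"ry":0,"rz":0},
    {"x":0,"y":0,"z":25,"rx":0,"ry":0,"rz":0},
    {"x":0,"y":0,"z":15,"rx":0,"ry":0,"rz":0},
    {"x":0,"y":0,"z":0,"rx":0,"ry":0,"rz":0}
  ]
}}

```text
time_s: 4.9
ee_pos: [541.1, 162.2, 71.6]
ee_rot: [-179.9, -0.3, -178.5]
force: [-0.7, -0.2, -0.9]
gripper_width: 91.3
gripper_force: 0.0
```

Emit:
{"api": "move_arm", "payload": {
  "plan": [
    {"x":0,"y":0,"z":0,"rx":0,"ry":0,"rz":0},
    {"x":0,"y":0,"z":0,"rx":0,"ry":0,"rz":0},
    {"x":0,"y":0,"z":0,"rx":0,"ry":0,"rz":0},
    {"x":0,"y":0,"z":0,"rx":0,"ry":0,"rz":0},
    {"x":0,"y":0,"z":0,"rx":0,"ry":0,"rz":0},
    {"x":0,"y":0,"z":0,"rx":0,"ry":0,"rz":0},
    {"x":0,"y":0,"z":0,"rx":0,"ry":0,"rz":0},
    {"x":0,"y":0,"z":0,"rx":0,"ry":0,"rz":0}
  ],
  "grip": 0,
  "squeeze": 30
}}

```text
time_s: 5.7
ee_pos: [542.8, 162.5, 73.9]
ee_rot: [180.0, 0.0, -178.5]
force: [-0.1, 0.7, 0.0]
gripper_width: 29.7
gripper_force: 0.0
```

Still closing.

Emit:
{"api": "move_arm", "payload": {
  "plan": [
    {"x":0,"y":0,"z":0,"rx":0,"ry":0,"rz":0},
    {"x":0,"y":0,"z":0,"rx":0,"ry":0,"rz":0},
    {"x":0,"y":0,"z":0,"rx":0,"ry":0,"rz":0},
    {"x":0,"y":0,"z":0,"rx":0,"ry":0,"rz":0},
    {"x":0,"y":0,"z":0,"rx":0,"ry":0,"rz":0}
  ]
}}

```text
time_s: 6.2
ee_pos: [542.8, 162.6, 73.9]
ee_rot: [180.0, -0.0, -178.5]
force: [-0.4, 0.1, -0.6]
gripper_width: 21.8
gripper_force: 30.0
```

Emit:
{"api": "move_arm", "payload": {
  "plan": [
    {"x":0,"y":0,"z":-10,"rx":0,"ry":0,"rz":0},
    {"x":0,"y":0,"z":-20,"rx":0,"ry":0,"rz":0},
    {"x":0,"y":0,"z":-30,"rx":0,"ry":0,"rz":0},
    {"x":0,"y":0,"z":-20,"rx":0,"ry":0,"rz":0},
    {"x":0,"y":0,"z":0,"rx":0,"ry":0,"rz":0.05},
    {"x":0,"y":0,"z":0,"rx":0,"ry":0,"rz":0.1},
    {"x":0,"y":0,"z":0,"rx":0,"ry":0,"rz":0.14},
    {"x":0,"y":0,"z":0,"rx":0,"ry":0,"rz":0.14},
    {"x":0,"y":0,"z":0,"rx":0,"ry":0,"rz":0.14},
    {"x":0,"y":0,"z":0,"rx":0,"ry":0,"rz":0.14}
  ],
  "squeeze": 50
}}

```text
time_s: 7.2
ee_pos: [542.5, 162.3, 154.2]
ee_rot: [-180.0, -0.0, 140.5]
force: [0.5, -0.3, -2.9]
gripper_width: 21.7
gripper_force: 50.0
```

Emit:
{"api": "move_arm", "payload": {
  "plan": [
    {"x":0,"y":0,"z":0,"rx":0,"ry":0,"rz":0.14},
    {"x":0,"y":0,"z":0,"rx":0,"ry":0,"rz":0.14},
    {"x":0,"y":0,"z":0,"rx":0,"ry":0,"rz":0.14},
    {"x":0,"y":0,"z":0,"rx":0,"ry":0,"rz":0.14},
    {"x":0,"y":0,"z":0,"rx":0,"ry":0,"rz":0.14},
    {"x":0,"y":0,"z":0,"rx":0,"ry":0,"rz":0.14},
    {"x":0,"y":0,"z":0,"rx":0,"ry":0,"rz":0.14},
    {"x":0,"y":0,"z":0,"rx":0,"ry":0,"rz":0.14},
    {"x":0,"y":0,"z":0,"rx":0,"ry":0,"rz":0.14},
    {"x":0,"y":0,"z":0,"rx":0,"ry":0,"rz":0.14}
  ]
}}

```text
time_s: 8.2
ee_pos: [542.5, 162.3, 154.2]
ee_rot: [-180.0, 0.0, 60.3]
force: [-0.3, -0.6, -2.6]
gripper_width: 21.8
gripper_force: 50.0
```

Emit:
{"api": "move_arm", "payload": {
  "plan": [
    {"x":0,"y":0,"z":0,"rx":0,"ry":0,"rz":0.14},
    {"x":0,"y":0,"z":0,"rx":0,"ry":0,"rz":0.14},
    {"x":0,"y":0,"z":0,"rx":0,"ry":0,"rz":0.14},
    {"x":0,"y":0,"z":0,"rx":0,"ry":0,"rz":0.14},
    {"x":0,"y":0,"z":0,"rx":0,"ry":0,"rz":0.14},
    {"x":0,"y":0,"z":0,"rx":0,"ry":0,"rz":0.14},
    {"x":0,"y":0,"z":0,"rx":0,"ry":0,"rz":0.11},
    {"x":0,"y":-18,"z":0,"rx":0,"ry":0,"rz":0.08},
    {"x":0,"y":0,"z":0,"rx":0,"ry":0,"rz":0},
    {"x":0,"y":0,"z":0,"rx":0,"ry":0,"rz":0}
  ]
}}

```text
time_s: 9.2
ee_pos: [540.7, 180.2, 154.1]
ee_rot: [180.0, 0.0, 1.7]
force: [-0.3, 0.3, -2.2]
gripper_width: 21.4
gripper_force: 50.0
```

Run:
```python
from h import *
s=state();print(s['ee_pos'],s['ee_rot'],s['qpos'],s['time_s'])
f=cam('wrist'); save('w3.png',f['img']); z=f['z_map']
v,u=np.nonzero(z>0); P=world(f,np.c_[u,v],z[v,u])
Q=P[(abs(P[:,0]-540)<112)&(abs(P[:,1]-170)<55)&(P[:,2]<185)]
for x0 in range(450,640,15):
    q=Q[(abs(Q[:,0]-x0)<4)&(Q[:,2]>150)]
    if len(q): print(x0,q[:,1].min().round(1),np.median(q[:,1]).round(1),q[:,1].max().round(1),q[:,2].max().round(1),end=' | ')
```

```text
[540.66461065 180.23794869 154.08719613] [1.79964841e+02 1.28415154e-02 1.71349708e+00] [ 1.72982148e+01  2.03807063e+01  9.55962066e+01 -3.38278117e-02
  6.40449063e+01  1.05599525e+02] 9.2
480 170.9 171.0 171.1 158.7 | 495 167.8 171.4 171.6 180.2 | 510 167.9 174.6 190.1 181.9 | 540 168.8 180.2 191.2 184.1 | 555 158.7 184.3 202.5 185.0 | 570 170.1 181.3 192.1 182.3 | 585 170.7 173.2 174.7 182.2 | 600 171.1 173.6 175.2 181.6 | 615 171.4 174.0 175.7 181.7 | 630 171.7 174.2 176.0 181.5 |
```

View pics/w3.png

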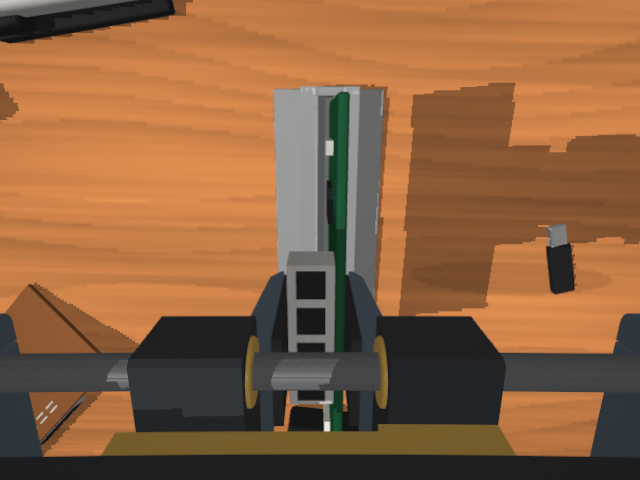

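The board now has its jacks on the image left (310,330), which is world +y, and it is over the slot to within about 1 mm. Lowering it.

Emit:
{"api": "move_arm", "payload": {
  "plan": [
    {"x":0,"y":0.5,"z":25,"rx":0,"ry":0,"rz":0},
    {"x":0,"y":0,"z":20,"rx":0,"ry":0,"rz":0},
    {"x":0,"y":0,"z":7,"rx":0,"ry":0,"rz":0},
    {"x":0,"y":0,"z":5,"rx":0,"ry":0,"rz":0},
    {"x":0,"y":0,"z":5,"rx":0,"ry":0,"rz":0},
    {"x":0,"y":0,"z":3,"rx":0,"ry":0,"rz":0},
    {"x":0,"y":0,"z":0,"rx":0,"ry":0,"rz":0}
  ]
}}

```text
time_s: 9.95
ee_pos: [541.0, 179.9, 89.1]
ee_rot: [-180.0, -0.0, 1.6]
force: [0.3, 0.8, -1.2]
gripper_width: 21.7
gripper_force: 50.0
```

Emit:
{"api": "move_arm", "payload": {
  "plan": [
    {"x":0,"y":0,"z":5,"rx":0,"ry":0,"rz":0},
    {"x":0,"y":0,"z":4,"rx":0,"ry":0,"rz":0},
    {"x":0,"y":0,"z":4,"rx":0,"ry":0,"rz":0},
    {"x":0,"y":0,"z":1.5,"rx":0,"ry":0,"rz":0},
    {"x":0,"y":0,"z":0,"rx":0,"ry":0,"rz":0}
  ]
}}

```text
time_s: 10.45
ee_pos: [540.8, 179.9, 74.3]
ee_rot: [180.0, 0.0, 1.6]
force: [0.5, -0.7, -2.8]
gripper_width: 21.7
gripper_force: 50.0
```

Emit:
{"api": "move_arm", "payload": {
  "plan": [
    {"x":0,"y":0,"z":0.7,"rx":0,"ry":0,"rz":0},
    {"x":0,"y":0,"z":0,"rx":0,"ry":0,"rz":0}
  ]
}}

```text
time_s: 10.65
ee_pos: [541.1, 180.0, 74.0]
ee_rot: [-180.0, -0.0, 1.6]
force: [-0.3, 0.3, -1.5]
gripper_width: 21.9
gripper_force: 50.0
```

Emit:
{"api": "move_arm", "payload": {
  "plan": [
    {"x":0,"y":0,"z":0,"rx":0,"ry":0,"rz":0},
    {"x":0,"y":0,"z":0,"rx":0,"ry":0,"rz":0},
    {"x":0,"y":0,"z":0,"rx":0,"ry":0,"rz":0},
    {"x":0,"y":0,"z":0,"rx":0,"ry":0,"rz":0},
    {"x":0,"y":0,"z":0,"rx":0,"ry":0,"rz":0},
    {"x":0,"y":0,"z":0,"rx":0,"ry":0,"rz":0},
    {"x":0,"y":0,"z":0,"rx":0,"ry":0,"rz":0},
    {"x":0,"y":0,"z":0,"rx":0,"ry":0,"rz":0}
  ],
  "grip": 1
}}

```text
time_s: 11.45
ee_pos: [540.9, 180.0, 73.8]
ee_rot: [-180.0, -0.0, 1.6]
force: [0.1, 1.1, 0.2]
gripper_width: 82.7
gripper_force: 0.0
```

Emit:
{"api": "move_arm", "payload": {
  "plan": [
    {"x":0,"y":0,"z":-20,"rx":0,"ry":0,"rz":0},
    {"x":0,"y":0,"z":-40,"rx":0,"ry":0,"rz":0},
    {"x":0,"y":0,"z":-45,"rx":0,"ry":0,"rz":0},
    {"x":0,"y":0,"z":-45,"rx":0,"ry":0,"rz":0},
    {"x":0,"y":0,"z":-40,"rx":0,"ry":0,"rz":0},
    {"x":-5,"y":0,"z":-10,"rx":0,"ry":0,"rz":0},
    {"x":0,"y":0,"z":0,"rx":0,"ry":0,"rz":0}
  ]
}}

```text
time_s: 12.15
ee_pos: [536.1, 180.0, 275.7]
ee_rot: [-179.9, -0.2, 1.6]
force: [-0.2, 0.8, -0.6]
gripper_width: 91.2
gripper_force: 0.0
```

```bash
cat > prof.py <<'E'
from h import *
s=state();print(s['ee_pos'],s['ee_rot'],s['qpos'],s['time_s'])
f=cam('wrist'); z=f['z_map']; v,u=np.nonzero(z>0); P=world(f,np.c_[u,v],z[v,u])
Q=P[(abs(P[:,0]-540)<112)&(abs(P[:,1]-170)<55)&(P[:,2]<115)]
for x0 in range(440,645,10):
    q=Q[(abs(Q[:,0]-x0)<3)&(Q[:,2]>88)]
    if len(q): print(x0,q[:,1].min().round(1),q[:,1].max().round(1),q[:,2].max().round(1),end=' | ')
for l in ['edge_a','jacks']: print(l,[atheight(f,p['point'],101)[0].round(1) for p in landmark_of('wrist',l)])
for x0 in [440,448,638]:
    q=Q[abs(Q[:,0]-x0)<3]; r=[]
    for y in range(126,220,2):
        k=q[abs(q[:,1]-y)<1]; r.append(f"{y}:{np.median(k[:,2]):.0f}" if len(k) else f"{y}:-")
    print(x0,' '.join(r))
E
python3 prof.py
```

```text
[536.1490784  180.01113113 275.66220435] [-179.93174709   -0.21350702    1.60222895] [1.73897632e+01 1.55170301e+01 8.47622717e+01 7.71866216e-03
 7.94966758e+01 1.05786015e+02] 12.15
450 176.1 176.1 99.6 | 460 174.3 179.1 100.8 | 470 174.6 179.3 100.8 | 480 175.0 179.6 100.8 | 490 175.3 179.9 100.7 | 500 175.6 180.2 101.5 | 510 175.9 198.0 100.9 | 520 175.3 198.1 101.5 | 530 175.7 198.3 101.3 | 540 176.0 199.3 100.9 | 550 176.3 199.4 101.4 | 560 176.7 199.5 101.5 | 570 176.9 199.6 101.3 | 580 178.1 182.4 100.8 | 590 178.4 182.7 101.4 | 600 178.7 183.0 101.3 | 610 178.2 183.2 100.7 | 620 178.5 182.7 101.9 | 630 178.8 183.0 101.0 | edge_a [array([441.6, 330.3, 101. ]), array([335.4, 240.9, 101. ]), array([602. , 180.1, 101. ]), array([482.7, 176.9, 101. ])]
jacks [array([404.8, 360.7, 101. ]), array([297.7, 227.4, 101. ]), array([541.6, 190.1, 101. ])]
440 126:-2 128:-1 130:4 132:5 134:4 136:5 138:3 140:5 142:4 144:5 146:4 148:5 150:30 152:31 154:30 156:31 158:31 160:31 162:31 164:30 166:30 168:31 170:30 172:30 174:- 176:- 178:- 180:31 182:31 184:31 186:31 188:31 190:5 192:5 194:5 196:5 198:5 200:5 202:5 204:6 206:5 208:5 210:-2 212:-1 214:-1 216:-1 218:-1
448 126:-1 128:-1 130:5 132:4 134:5 136:5 138:4 140:4 142:4 144:5 146:5 148:5 150:31 152:31 154:30 156:30 158:31 160:31 162:30 164:26 166:24 168:5 170:- 172:- 174:- 176:- 178:- 180:30 182:31 184:31 186:31 188:31 190:4 192:5 194:5 196:4 198:5 200:5 202:5 204:4 206:5 208:5 210:0 212:-1 214:-1 216:-2 218:-1
638 126:-2 128:-1 130:-1 132:-0 134:4 136:5 138:4 140:5 142:5 144:6 146:5 148:5 150:5 152:5 154:31 156:31 158:31 160:31 162:31 164:31 166:31 168:31 170:31 172:30 174:30 176:30 178:30 180:30 182:31 184:31 186:31 188:31 190:31 192:31 194:31 196:5 198:5 200:5 202:5 204:6 206:5 208:5 210:5 212:6 214:5 216:-0 218:-1
```

The board is home with its jacks to the left, leaning slightly (top edge at y≈177–181) and standing 101 high. Moving over to the clip.

Emit:
{"api": "move_arm", "payload": {
  "plan": [
    {"x":-3,"y":42,"z":0,"rx":0,"ry":0,"rz":0},
    {"x":-3,"y":42,"z":0,"rx":0,"ry":0,"rz":0},
    {"x":-3,"y":42,"z":0,"rx":0,"ry":0,"rz":0},
    {"x":-3,"y":42,"z":0,"rx":0,"ry":0,"rz":0},
    {"x":-3,"y":42,"z":0,"rx":0,"ry":0,"rz":0},
    {"x":-3,"y":42,"z":0,"rx":0,"ry":0,"rz":0},
    {"x":-3,"y":42,"z":0,"rx":0,"ry":0,"rz":0},
    {"x":-3,"y":42,"z":0,"rx":0,"ry":0,"rz":0},
    {"x":-3,"y":42,"z":0,"rx":0,"ry":0,"rz":0},
    {"x":0,"y":42,"z":0,"rx":0,"ry":0,"rz":0}
  ]
}}

```text
time_s: 13.3
ee_pos: [519.3, -242.2, 271.5]
ee_rot: [-179.9, 0.2, 1.6]
force: [0.9, -0.3, 0.4]
gripper_width: 91.2
gripper_force: 0.0
```

Emit:
{"api": "move_arm", "payload": {
  "plan": [
    {"x":0,"y":0,"z":0,"rx":0,"ry":0,"rz":0},
    {"x":0,"y":0,"z":0,"rx":0,"ry":0,"rz":0}
  ]
}}

```text
time_s: 13.5
ee_pos: [519.8, -241.2, 271.4]
ee_rot: [-179.9, 0.2, 1.5]
force: [-0.3, 0.8, 1.4]
gripper_width: 91.2
gripper_force: 0.0
```

```bash
cat > clip.py <<'E'
from h import *
import sys
s=state();print(s['ee_pos'],s['ee_rot'],s['qpos'],s['time_s'])
f=cam('wrist'); save(sys.argv[1],f['img']); z=f['z_map']; v,u=np.nonzero(z>0); P=world(f,np.c_[u,v],z[v,u])
Q=P[(abs(P[:,0]-530)<80)&(abs(P[:,1]+245)<80)&(P[:,2]<140)]
for lo,hi in [(100,140),(112,140),(62,76),(4,14)]:
    q=Q[(Q[:,2]>lo)&(Q[:,2]<hi)]; print(lo,len(q),q.min(0).round(1),q.max(0).round(1),cv2.minAreaRect(q[:,:2].astype(np.float32)))
for l,h in [('clip',84),('clip_lips',54),('rack',0)]: print(l,[(p['point'],round(p['p'],2),atheight(f,p['point'],h)[0].round(1)) for p in landmark_of('wrist',l)])
E
python3 clip.py w4.png
```

```text
[ 519.79298993 -241.17328627  271.41903051] [-179.8520609     0.21054497    1.47829837] [-2.60601135e+01  1.65807170e+01  8.38690179e+01  3.43768609e-02
  7.98053558e+01  6.24557002e+01] 13.5
100 967 [ 505.5 -268.8  100. ] [ 554.1 -234.4  122.5] ((529.38427734375, -251.58981323242188), (29.875410079956055, 46.779319763183594), 83.21002197265625)
112 534 [ 505.5 -268.8  112.1] [ 554.1 -234.4  122.5] ((529.3800048828125, -251.61465454101562), (29.838054656982422, 46.77457809448242), 83.19302368164062)
62 323 [ 520.9 -282.3   62.1] [ 539.5 -204.1   75.8] ((531.0152587890625, -243.22801208496094), (79.14881134033203, 14.208189010620117), 82.82356262207031)
4 5590 [ 480.7 -298.1    4. ] [ 580.2 -189.1   13.9] ((530.6610107421875, -243.49908447265625), (101.04740905761719, 89.89844512939453), 83.37540435791016)
clip [([325.4, 205.3], 0.66, array([ 528.2, -248.6,   84. ])), ([329.9, 197.4], 0.6, array([ 535.3, -252.3,   84. ]))]
clip_lips [([328.2, 198.4], 0.86, array([ 528.6, -251.8,   54. ]))]
rack [([318.1, 188.8], 0.58, array([ 528.3, -242.3,    0. ]))]
```

View pics/w4.png

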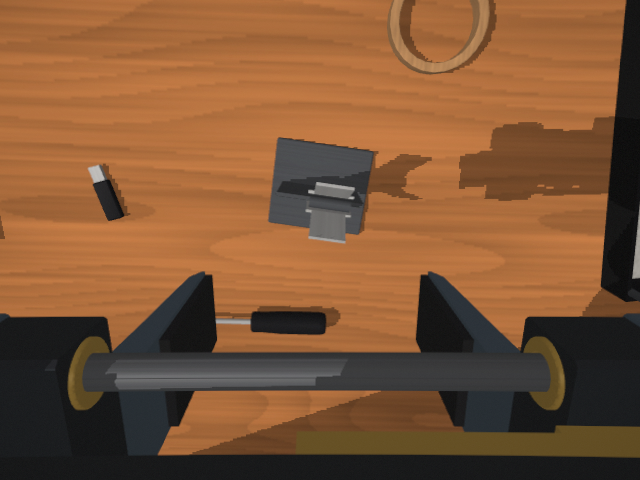

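The clip (328,205) sits on the dark rack with its tails opening along world x (yaw about −6.8°). Turning the tool to match.

Emit:
{"api": "move_arm", "payload": {
  "plan": [
    {"x":0,"y":0,"z":0,"rx":0,"ry":0,"rz":-0.1426},
    {"x":0,"y":0,"z":0,"rx":0,"ry":0,"rz":-0.1426},
    {"x":0,"y":0,"z":0,"rx":0,"ry":0,"rz":-0.1426},
    {"x":0,"y":0,"z":0,"rx":0,"ry":0,"rz":-0.1426},
    {"x":0,"y":0,"z":0,"rx":0,"ry":0,"rz":-0.1426},
    {"x":0,"y":0,"z":0,"rx":0,"ry":0,"rz":-0.1426},
    {"x":0,"y":0,"z":0,"rx":0,"ry":0,"rz":-0.1426},
    {"x":0,"y":0,"z":0,"rx":0,"ry":0,"rz":-0.1426},
    {"x":0,"y":0,"z":0,"rx":0,"ry":0,"rz":-0.1426},
    {"x":0,"y":0,"z":0,"rx":0,"ry":0,"rz":-0.1426}
  ]
}}

```text
time_s: 14.7
ee_pos: [520.7, -239.5, 273.8]
ee_rot: [180.0, -0.0, 83.7]
force: [0.1, -0.2, 0.3]
gripper_width: 91.6
gripper_force: 0.0
```

Emit:
{"api": "move_arm", "payload": {
  "plan": [
    {"x":-9,"y":11,"z":10,"rx":0,"ry":0,"rz":0},
    {"x":0,"y":0,"z":20,"rx":0,"ry":0,"rz":0},
    {"x":0,"y":0,"z":0,"rx":0,"ry":0,"rz":0},
    {"x":0,"y":0,"z":0,"rx":0,"ry":0,"rz":0}
  ]
}}

```text
time_s: 15.1
ee_pos: [530.7, -250.8, 243.1]
ee_rot: [-179.9, -0.0, 83.2]
force: [-0.2, 0.3, 0.2]
gripper_width: 91.8
gripper_force: 0.0
```

```bash
python3 clip.py w5.png; python3 -c "
from h import *; rows([529.7,-251.6,93],83.2)"
```

```text
[ 530.6601147  -250.78591236  243.12778864] [-1.79933628e+02 -3.02677864e-02  8.32333722e+01] [-2.64212792e+01  1.85130320e+01  8.51067694e+01  6.35703516e-03
  7.64528840e+01 -1.96561620e+01] 15.1
100 1166 [ 504.9 -269.5  100. ] [ 553.6 -234.4  121.6] ((529.2830810546875, -251.90830993652344), (30.717308044433594, 46.15730667114258), 83.26516723632812)
112 634 [ 504.9 -269.5  112.1] [ 553.6 -234.4  121.6] ((529.3179931640625, -251.8177490234375), (30.711496353149414, 46.0902099609375), 83.54043579101562)
62 378 [ 521.  -282.8   62. ] [ 539.8 -203.7   76. ] ((529.6295776367188, -243.0913848876953), (79.36357116699219, 16.403221130371094), 79.95185852050781)
4 6374 [ 480.5 -297.1    4. ] [ 581.2 -189.    13.8] ((530.6148681640625, -243.2812957763672), (99.32717895507812, 90.63997650146484), 83.15261840820312)
clip [([312.3, 225.1], 0.95, array([ 527.8, -252.4,   84. ]))]
clip_lips [([315.5, 217.8], 0.95, array([ 530.2, -253.7,   54. ]))]
rack [([315.9, 195.1], 0.63, array([ 531.8, -243.2,    0. ]))]
pos [ 530.9 -251.2  244.6] rot [1.7991e+02 3.0000e-02 8.3270e+01] tool shift now [ -0.5  -1.4 151.6] shift in goal axes [ -0.6  -1.2 151.6] rotvec [0.0016 0.0005 0.0012]
```

View pics/w5.png

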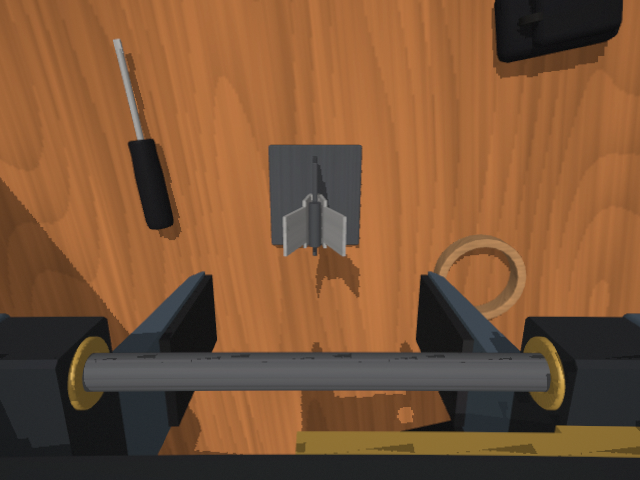

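The tool is square to the clip: tails at (315,228), plate in line with the tool axis. Descending.

Emit:
{"api": "move_arm", "payload": {
  "plan": [
    {"x":-0.7,"y":-1.3,"z":40,"rx":0,"ry":0,"rz":0},
    {"x":0,"y":0,"z":45,"rx":0,"ry":0,"rz":0},
    {"x":0,"y":0,"z":35,"rx":0,"ry":0,"rz":0},
    {"x":0,"y":0,"z":20,"rx":0,"ry":0,"rz":0},
    {"x":0,"y":0,"z":11,"rx":0,"ry":0,"rz":0},
    {"x":0,"y":0,"z":0,"rx":0,"ry":0,"rz":0}
  ]
}}

```text
time_s: 15.9
ee_pos: [528.7, -251.4, 92.0]
ee_rot: [-179.9, -0.0, 83.3]
force: [-0.4, -0.5, 0.1]
gripper_width: 91.4
gripper_force: 0.0
```

Emit:
{"api": "move_arm", "payload": {
  "plan": [
    {"x":0,"y":0,"z":0,"rx":0,"ry":0,"rz":0},
    {"x":0,"y":0,"z":0,"rx":0,"ry":0,"rz":0},
    {"x":0,"y":0,"z":0,"rx":0,"ry":0,"rz":0},
    {"x":0,"y":0,"z":0,"rx":0,"ry":0,"rz":0},
    {"x":0,"y":0,"z":0,"rx":0,"ry":0,"rz":0},
    {"x":0,"y":0,"z":0,"rx":0,"ry":0,"rz":0},
    {"x":0,"y":0,"z":0,"rx":0,"ry":0,"rz":0},
    {"x":0,"y":0,"z":0,"rx":0,"ry":0,"rz":0},
    {"x":0,"y":0,"z":0,"rx":0,"ry":0,"rz":0},
    {"x":0,"y":0,"z":0,"rx":0,"ry":0,"rz":0}
  ],
  "grip": 0,
  "squeeze": 20
}}

```text
time_s: 16.9
ee_pos: [529.0, -251.5, 92.6]
ee_rot: [-180.0, -0.0, 83.3]
force: [-0.3, -0.4, -1.0]
gripper_width: 17.1
gripper_force: 20.0
```

Emit:
{"api": "move_arm", "payload": {
  "plan": [
    {"x":0,"y":0,"z":0,"rx":0,"ry":0,"rz":0},
    {"x":0,"y":0,"z":0,"rx":0,"ry":0,"rz":0},
    {"x":0,"y":0,"z":0,"rx":0,"ry":0,"rz":0},
    {"x":0,"y":0,"z":0,"rx":0,"ry":0,"rz":0}
  ]
}}

```text
time_s: 17.3
ee_pos: [529.1, -251.5, 92.7]
ee_rot: [-180.0, -0.0, 83.3]
force: [0.9, -0.6, -0.5]
gripper_width: 16.8
gripper_force: 20.0
```

Clip squeezed fully open (17 mm). Lifting.

Emit:
{"api": "move_arm", "payload": {
  "plan": [
    {"x":0,"y":0,"z":-5,"rx":0,"ry":0,"rz":0},
    {"x":0,"y":0,"z":-10,"rx":0,"ry":0,"rz":0},
    {"x":0,"y":0,"z":-20,"rx":0,"ry":0,"rz":0},
    {"x":0,"y":0,"z":-30,"rx":0,"ry":0,"rz":0},
    {"x":0,"y":0,"z":-35,"rx":0,"ry":0,"rz":0},
    {"x":0,"y":0,"z":-35,"rx":0,"ry":0,"rz":0},
    {"x":0,"y":0,"z":-20,"rx":0,"ry":0,"rz":0},
    {"x":0,"y":0,"z":-5,"rx":0,"ry":0,"rz":0},
    {"x":0,"y":0,"z":0,"rx":0,"ry":0,"rz":0}
  ]
}}

```text
time_s: 18.2
ee_pos: [529.2, -251.6, 253.6]
ee_rot: [179.9, 0.0, 83.3]
force: [0.1, 0.4, -1.1]
gripper_width: 16.9
gripper_force: 20.0
```

Emit:
{"api": "move_arm", "payload": {
  "plan": [
    {"x":10,"y":-2,"z":0,"rx":0,"ry":0,"rz":0},
    {"x":25,"y":-6,"z":0,"rx":0,"ry":0,"rz":0},
    {"x":40,"y":-10,"z":0,"rx":0,"ry":0,"rz":0.1},
    {"x":40,"y":-5,"z":0,"rx":0,"ry":0,"rz":0.1},
    {"x":40,"y":-1,"z":0,"rx":0,"ry":0,"rz":0.1},
    {"x":40,"y":3,"z":0,"rx":0,"ry":0,"rz":0.1},
    {"x":38,"y":7,"z":0,"rx":0,"ry":0,"rz":0.1},
    {"x":35,"y":10,"z":0,"rx":0,"ry":0,"rz":0.1},
    {"x":25,"y":10,"z":0,"rx":0,"ry":0,"rz":0.1},
    {"x":10,"y":5,"z":0,"rx":0,"ry":0,"rz":0.1}
  ]
}}

```text
time_s: 19.2
ee_pos: [642.7, 9.4, 250.1]
ee_rot: [-179.8, 0.1, 37.4]
force: [-0.0, -0.1, -1.1]
gripper_width: 16.8
gripper_force: 20.0
```

```bash
python3 -c "
from h import *; rows([481.5,177,252],1.4)"
```

```text
pos [642.7   9.4 250.1] rot [-1.7983e+02  1.3000e-01  3.7370e+01] tool shift now [ -26.4 -231.1   -1.2] shift in goal axes [-157.1 -171.5   -1.9] rotvec [-0.0021  0.0031  0.6277]
```

Emit:
{"api": "move_arm", "payload": {
  "plan": [
    {"x":0,"y":0,"z":0,"rx":0,"ry":0,"rz":0.12},
    {"x":0,"y":0,"z":0,"rx":0,"ry":0,"rz":0.13},
    {"x":0,"y":0,"z":0,"rx":0,"ry":0,"rz":0.13},
    {"x":0,"y":0,"z":0,"rx":0,"ry":0,"rz":0.12},
    {"x":0,"y":0,"z":0,"rx":0,"ry":0,"rz":0.1},
    {"x":-10,"y":-11,"z":0,"rx":0,"ry":0,"rz":0.028},
    {"x":-27,"y":-29,"z":0,"rx":0,"ry":0,"rz":0},
    {"x":-31,"y":-34,"z":0,"rx":0,"ry":0,"rz":0},
    {"x":-31,"y":-34,"z":0,"rx":0,"ry":0,"rz":0},
    {"x":-31,"y":-34,"z":0,"rx":0,"ry":0,"rz":0}
  ]
}}

```text
time_s: 20.2
ee_pos: [505.5, 146.2, 250.9]
ee_rot: [180.0, 0.2, 1.5]
force: [-0.1, 0.0, 0.2]
gripper_width: 16.9
gripper_force: 20.0
```

Emit:
{"api": "move_arm", "payload": {
  "plan": [
    {"x":-18,"y":-20,"z":0,"rx":0,"ry":0,"rz":0},
    {"x":-9,"y":-9,"z":0,"rx":0,"ry":0,"rz":0},
    {"x":0,"y":0,"z":0,"rx":0,"ry":0,"rz":0},
    {"x":0,"y":0,"z":0,"rx":0,"ry":0,"rz":0},
    {"x":0,"y":0,"z":0,"rx":0,"ry":0,"rz":0}
  ]
}}

```text
time_s: 20.7
ee_pos: [481.3, 172.4, 252.3]
ee_rot: [180.0, 0.0, 1.4]
force: [-0.2, -0.0, -1.3]
gripper_width: 17.1
gripper_force: 20.0
```

```bash
python3 prof.py | head -3
python3 - <<'E'
from h import *
rows([481.5,177,125],1.4)
f=cam('wrist'); print('w',[ (p['point'],round(p['p'],2)) for p in landmark_of('wrist','clip')]); w=f['img']
f=cam('scene'); z=f['z_map']; v,u=np.nonzero(z>0); P=world(f,np.c_[u,v],z[v,u])
for n in ['clip','clip_lips']: print(n,landmark_of('scene',n), proj(f,[[481.5,177,213.5 if n=='clip_lips' else 243.5]]))
ms=[m for m in masks_of('scene','clip')]
for m in ms:
    c=cloud(f,m['pixels']); print(m['p'],m['box'],np.percentile(c,[5,50,95],axis=0).round().tolist())
u0,v0=proj(f,[[500,177,180]])[0].astype(int)
a=cv2.resize(f['img'][max(v0-60,0):v0+60,u0-53:u0+53],(400,450),interpolation=cv2.INTER_CUBIC); b=cv2.resize(w,(400,300))
s=np.zeros((450,800,3),np.uint8); s[:,:400]=a; s[:300,400:]=b; save('c1.png',s)
E
```

```text
[481.34266592 172.41152291 252.32893132] [1.79971263e+02 8.83503759e-03 1.39999533e+00] [ 1.84344806e+01  1.12218046e+01  9.38542246e+01 -2.57734949e-02
  7.49408382e+01  1.07041183e+02] 20.7
460 174.3 178.4 100.8 | 470 174.5 178.6 100.7 | 480 174.8 179.6 100.6 | 490 175.0 179.8 101.2 | 500 175.2 179.9 101.4 | 510 175.5 198.2 101.3 | 520 175.7 198.2 101.2 | 530 175.9 199.0 101.4 | 540 176.1 199.0 101.4 | 550 176.3 199.1 101.9 | 560 176.6 199.7 101.5 | 570 176.8 199.8 101.7 | 580 177.7 182.2 101.6 | 590 177.9 182.3 101.4 | 600 178.2 182.5 101.1 | 610 178.4 182.7 101.7 | 620 178.6 182.9 101.1 | 630 178.9 183.0 101.7 | edge_a [array([601.1, 178.2, 101. ]), array([359.1, 394.9, 101. ]), array([481.2, 173.1, 101. ]), array([434.1, 327.5, 101. ])]
pos [481.1 172.5 252.5] rot [1.7999e+02 1.0000e-02 1.3900e+00] tool shift now [  0.5  -4.5 127.5] shift in goal axes [  0.5  -4.5 127.5] rotvec [ 0.0002  0.0002 -0.0002]
w [([313.3, 295.5], 0.82)]
clip [{'point': [346.9, 173.0], 'p': 0.59}] [[347.80126993 171.62046   ]]
clip_lips [{'point': [344.2, 184.2], 'p': 0.66}] [[346.91732844 180.99886672]]
0.69 [344.9, 174.7, 19.4, 31.3] [[371.0, 158.0, 7.0], [487.0, 164.0, 236.0], [498.0, 300.0, 276.0]]
```

View pics/c1.png

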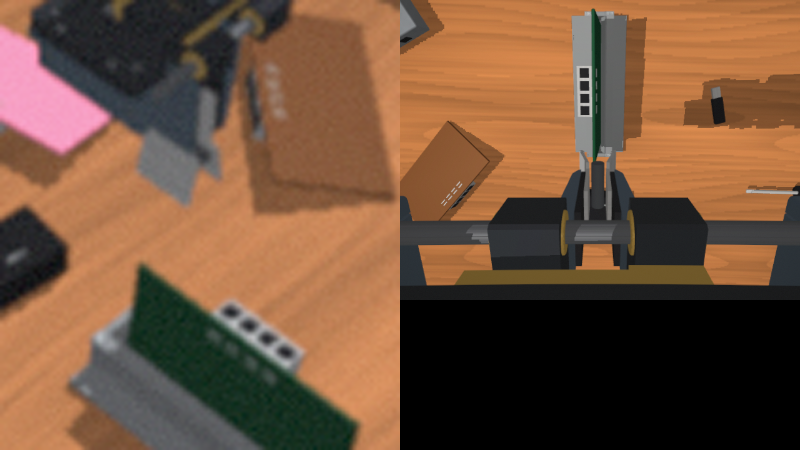

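The clip is wide open between the fingers (wrist picture: jaws at (585,160) and (612,160)), upright and in line with the board. Going down to just above the edge.

Emit:
{"api": "move_arm", "payload": {
  "plan": [
    {"x":0.5,"y":-4.5,"z":15,"rx":0,"ry":0,"rz":0},
    {"x":0,"y":0,"z":30,"rx":0,"ry":0,"rz":0},
    {"x":0,"y":0,"z":30,"rx":0,"ry":0,"rz":0},
    {"x":0,"y":0,"z":17,"rx":0,"ry":0,"rz":0},
    {"x":0,"y":0,"z":8,"rx":0,"ry":0,"rz":0},
    {"x":0,"y":0,"z":0,"rx":0,"ry":0,"rz":0},
    {"x":0,"y":0,"z":0,"rx":0,"ry":0,"rz":0}
  ]
}}

```text
time_s: 21.85
ee_pos: [481.6, 178.0, 153.7]
ee_rot: [-180.0, -0.1, 1.5]
force: [0.9, -0.1, -0.6]
gripper_width: 17.1
gripper_force: 20.0
```

Run:
```python
from h import *
rows([481.5,177,125],1.4)
f=cam('wrist'); z=f['z_map']; v,u=np.nonzero(z>0); P=world(f,np.c_[u,v],z[v,u])
Q=P[(abs(P[:,0]-492)<30)&(abs(P[:,1]-177)<20)]
for lo in range(90,150,6):
    q=Q[(Q[:,2]>lo)&(Q[:,2]<lo+6)]
    h=np.histogram(q[:,1],np.arange(157,199,2))[0]; print(lo,h,q[:,0].max().round() if len(q) else '')
a=f['img'][220:460,190:450]; save('c2.png',cv2.resize(a,(780,600)[:2] and (650,600)))
```

```text
pos [481.6 178.  153.7] rot [-1.7996e+02 -1.0000e-01  1.4800e+00] tool shift now [-0.1  1.1 28.7] shift in goal axes [-0.1  1.  28.7] rotvec [-0.0007 -0.0018  0.0014]
90 [ 0  0  0  0  0  0  0  0  0 66  0  0  0  0  0  0  0  0  0  0] 522.0
96 [  0   0   0   0   0   0   0   0   0 105 213 117  67  71  54  75  73  55
  73  58] 522.0
102 [0 0 0 0 0 0 0 0 0 0 0 0 0 0 0 0 0 0 0 0] 
108 [ 0  0 11 24  7  0  0  0  0  0  0  0  0  0  0  0  0  8 30  0] 502.0
114 [ 0  0  0 45 13  4  0  0  0  0  0  0  0  0  0  0  9 47  4  0] 502.0
120 [ 0  0  0 12 52  8  0  0  0  0  0  0  0  0  0  2 23 50  0  0] 502.0
126 [ 0  0  0  0 35 22  4  0  0  0  0  0  0  0  0  8 53  0  0  0] 502.0
132 [ 0  0  0  0  0 55 13  2  9 11 17 14 11  5  5 41 19  0  0  0] 502.0
138 [  0   0   0   0   0   6  63  34 251 305 299 304 269  12  60  44   0   0
   0   0] 502.0
144 [ 0  0  0  0  0  0 13 34  0  0  6  1  0 35 20  0  0  0  0  0] 500.0
```

View pics/c2.png

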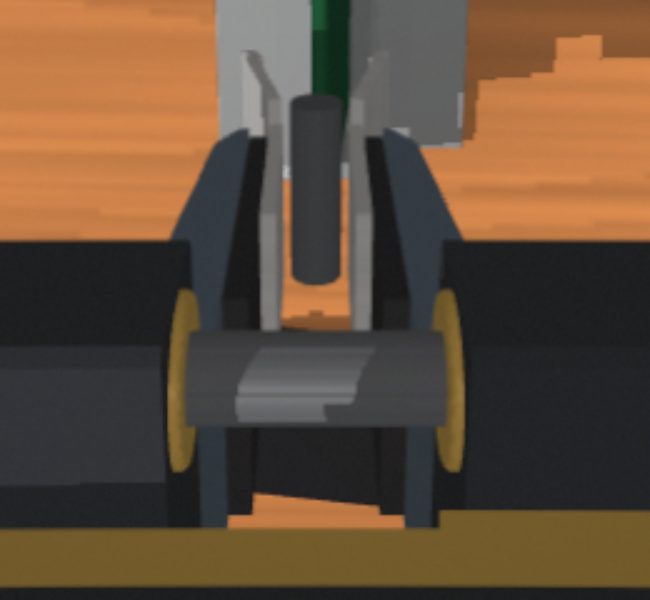

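Jaws straddle y≈163–193, centred at 178, with the board edge at 177.3 between them. I'll check the hinge height before going in.

Run:
```python
from h import *
f=cam('wrist'); z=f['z_map']; v,u=np.nonzero(z>0); P=world(f,np.c_[u,v],z[v,u])
Q=P[(abs(P[:,0]-490)<30)]
h=Q[(abs(Q[:,1]-178)<6)&(Q[:,2]>128)&(Q[:,2]<150)]; print('hinge z',np.percentile(h[:,2],[5,50,90,97]),'y',np.median(h[:,1]),'x',h[:,0].min(),h[:,0].max())
for a,b in [(160,172),(184,196)]:
    j=Q[(Q[:,1]>a)&(Q[:,1]<b)&(Q[:,2]>104)&(Q[:,2]<125)&(Q[:,0]<504)]; k=j[j[:,2]<j[:,2].min()+4]; print('jaw',np.percentile(j[:,2],[0,2,5]).round(1),k[:,1].mean().round(1),k[:,0].min().round(1),k[:,0].max().round(1))
b=P[(abs(P[:,0]-530)<80)&(P[:,2]>96)&(P[:,2]<104)&(abs(P[:,1]-178)<6)]; print('edge z',np.percentile(b[:,2],[50,95]))
```

```text
hinge z [138.47612179 142.23641194 143.52397341 144.05689751] y 178.08700220450265 x 463.6233278638485 500.0918970421237
jaw [110.5 110.6 111.1] 163.7 485.4 502.3
jaw [109.6 111.1 111.2] 193.5 485.2 501.5
edge z [ 99.50747102 100.70375001]
```

Emit:
{"api": "move_arm", "payload": {
  "plan": [
    {"x":0,"y":1,"z":2,"rx":0,"ry":0,"rz":0},
    {"x":0,"y":0,"z":4,"rx":0,"ry":0,"rz":0},
    {"x":0,"y":0,"z":5,"rx":0,"ry":0,"rz":0},
    {"x":0,"y":0,"z":5,"rx":0,"ry":0,"rz":0},
    {"x":0,"y":0,"z":4,"rx":0,"ry":0,"rz":0},
    {"x":0,"y":0,"z":3,"rx":0,"ry":0,"rz":0},
    {"x":0,"y":0,"z":0,"rx":0,"ry":0,"rz":0},
    {"x":0,"y":0,"z":0,"rx":0,"ry":0,"rz":0},
    {"x":0,"y":0,"z":0,"rx":0,"ry":0,"rz":0}
  ]
}}

```text
time_s: 22.85
ee_pos: [481.0, 176.8, 129.9]
ee_rot: [-180.0, -0.0, 1.5]
force: [-1.1, -0.3, 0.6]
gripper_width: 16.9
gripper_force: 20.0
```

```bash
python3 prof.py | head -3
python3 - <<'E'
from h import *
f=cam('wrist'); z=f['z_map']; v,u=np.nonzero(z>0); P=world(f,np.c_[u,v],z[v,u])
Q=P[(abs(P[:,0]-490)<30)]
h=Q[(abs(Q[:,1]-178)<6)&(Q[:,2]>106)&(Q[:,2]<127)]; print('hinge z',np.percentile(h[:,2],[50,90]),'y',np.median(h[:,1]),h[:,0].min(),h[:,0].max())
for a,b in [(158,175),(180,196)]:
    j=Q[(Q[:,1]>a)&(Q[:,1]<b)&(Q[:,2]>84)&(Q[:,2]<120)&(Q[:,0]<504)]
    for lo in range(84,120,5):
        k=j[abs(j[:,2]-lo-2.5)<2.5]
        if len(k): print(lo,k[:,1].min().round(1),k[:,1].max().round(1),end=' | ')
    print()
save('c3.png',cv2.resize(f['img'][200:440,190:450],(650,600)))
E
```

```text
[481.03209678 176.83766832 129.92753975] [-1.79987725e+02 -2.72848873e-02  1.47958691e+00] [1.88964310e+01 1.68079319e+01 1.05003933e+02 4.17355314e-03
 5.81584268e+01 1.07414640e+02] 22.85
490 161.8 192.5 114.5 | 500 162.2 192.6 115.0 | 510 175.3 198.0 101.5 | 520 175.0 198.1 101.3 | 530 175.4 198.5 101.2 | 540 175.6 199.0 101.7 | 550 175.9 198.9 102.0 | 560 176.3 199.3 101.5 | 570 176.5 199.7 101.5 | 580 177.3 181.6 101.8 | 590 177.6 182.2 101.3 | 600 177.9 182.4 101.6 | 610 177.8 182.6 101.6 | edge_a [array([601.8, 179.4, 101. ]), array([447.6, 311.3, 101. ]), array([481.7, 177.1, 101. ])]
hinge z [118.27924175 119.50997662] y 177.07350979363932 462.475745778054 499.59874551705275
84 161.4 175.0 | 89 162.3 175.0 | 94 163.0 166.5 | 99 163.9 167.2 | 104 165.3 168.3 | 109 166.2 174.7 | 114 167.4 175.0 | 119 168.6 175.0 | 
84 189.9 192.7 | 89 188.7 192.4 | 94 188.3 191.7 | 99 187.6 190.3 | 104 185.8 189.0 | 109 180.4 188.2 | 114 180.0 187.0 | 119 180.0 185.8 |
```

View pics/c3.png

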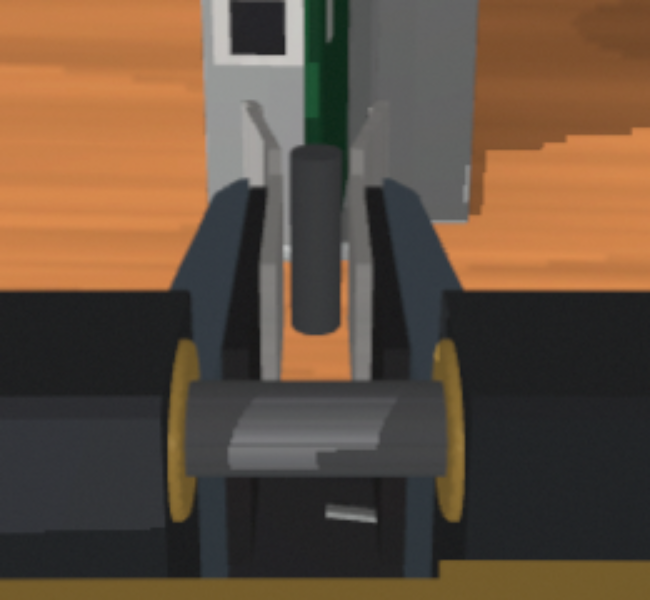

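The jaws (250,150) and (380,150) straddle the green edge with about 8 mm clear on each side. The lips are about 15 mm below the edge and the clip is wide open, so I'm handing in.

```bash
python3 -c "
from workcell import *
print(job_done())"
```

```text
the job is handed in; nothing more can be done
None
```

I handed the job in at about 23 s. By my last measurements, the board is back home with its jacks to the robot's left. The clip is held wide open over the middle of one bare stretch, its lips about 15 mm below the edge and its jaws about 8 mm clear on each side. No verdict came back.

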